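# Secure a window stay's clevis pin with its spring cotter

## Task

Push the window stay's clevis pin fully home in its bracket, until its head meets the cheek. Then take the larger spring cotter out of the timber stand and push its straight leg down through the cross hole near the pin's end until the bow snaps over the pin and closes on it again, and let go. Work gently: never press on the bracket, pin or cotter with more than 25 N, and leave the small cotter and everything else where they are.

Things in the scene. Friction and masses are not known exactly. Their poses are not given: they have to be found in the camera images.
- bracket: Fixed stay bracket: steel clevis on a white rail (130 x 170 x 30 mm, its x, y, z). Origin under the rail's centre, z up. Pin axis parallel to y, 95 mm above the origin. Cheeks: outer faces y = -17 and +17, 32 mm wide, top 111 mm up. The stay, a bar 12 x 24 mm, leaves towards +x at pin height to a white block (50 x 50 x 83 mm high) at x = 170 mm.
- hole (a point): Fixed on the bracket at (0, 33, 95) mm, same axes: centre of the pin's cross hole (7.7 mm wide, right through) once the pin is home. Dark steel pin, 22 mm thick, free end at y = +47. The pin may sit rolled up to 0.65 rad either way about y, unmeasured: the mouth then lies up to 6.7 mm aside along x. It turns stiffly (0.035 N m); a leg that has entered can turn it upright.
- pin (a joint): How far the pin is pulled out, m: 0 = fully home (head against the -y cheek), up to 0.035 towards the bracket's -y. Starts 18 to 30 mm out, with the cross hole hidden in the clevis. Slides against about 3 N of friction and stops dead at 0.
- pin_head (a point): Centre of the outer (-y) face of the pin's head, a disc 32 mm across, 8 mm thick; moves with the pin. Home: (0, -25, 95) mm in the bracket's frame. Its orientation rolls with the pin.
- cotter: Larger spring cotter (R clip), 6 mm steel wire, 97 mm tall, 80 g, standing leg down in the stand. Origin: tip of the straight leg (cut square, edge slightly broken); z up along the leg (x = 0, z = 0 to 84 mm). The sprung bow leg is on the +x side: round the pin's place (x = 15 at z = 48), in to x = 8 at z = 35, flared tip x = 14.5, z = 17 mm. Fitted it stands upright, its y axis along the bracket's y, either way round.
- cotter_seat (a point): Point on the cotter's leg 48 mm above its tip, same axes as the cotter: comes to the cross hole's centre when seated. Going in, the bow meets the pin when the leg's tip is about 30 mm below the pin's crown, then spreads and snaps over as the seat point nears the hole's centre; pushed much farther it spreads again. The 25 N count all its contacts together, wedging too.
- cotter_coil (a point): Centre of the cotter's double coil, at (9.5, 0, 84) mm in the cotter's frame, same axes. The coil is 25 mm across and 12 mm thick (y = -6 to 6): the place to hold it, by its flat faces, fingers closing along y.
- bow (a joint): Angle of the sprung bow leg about the coil, rad: 0 = closed (its free shape), grows as the bow spreads from the leg; about 0.12 while it passes over the pin. Spring 2.5 N m/rad; pushing it over takes roughly 10 N.
- stand: Fixed timber stand, 70 x 180 x 30 mm (x, y, z), origin under its centre. Two holes, 8 mm wide, 17 mm deep, at y = -50 and +50 mm; a cotter stands in each, leg tip on the hole's floor 13 mm above the worktop, bow tip on the stand's top. Which is in which varies.
- small_cotter: The small cotter, 5 mm wire, 69 mm tall, coil 20 mm across, too small for this pin: leave it standing. Origin: the tip of its straight leg; z up.
- tumbler: Bystander: drinking glass, 72 mm across, 130 mm tall; origin under its centre.
- tape: Bystander: tape measure, 70 x 35 x 65 mm; origin under its centre.
- driver: Bystander: screwdriver lying on the worktop, about 200 mm long.
- jar: Bystander: jar, 64 mm across, 90 mm tall; origin under its centre.
- scraper: Bystander: scraper lying on the worktop.
- offcut: Bystander: timber offcut, 160 x 45 x 22 mm; origin under its centre.

How it is judged (in metres and radians):
On the way, in this order (a step that is already met when the one before it is completed fails the run):
1. the pin is pushed fully home (value of joint pin below 0.002 m), for 0.2 s.
2. the larger cotter is lifted out of the stand (height (world z) of cotter_seat above 0.09 m), for 0.1 s.
3. the leg is in the hole and the bow is spread by the pin (value of joint bow above 0.05 rad and horizontal distance between cotter_seat and hole below 0.006 m and z of cotter_seat in the frame of hole below 0.03 m and value of joint pin below 0.003 m).
At the end, for the whole second after the job is handed in: Pin home within 3 mm; larger cotter's leg through the hole, seat within 5 mm sideways and 6 mm in height of the hole's centre, upright within 0.3 rad, across the pin within 0.4 rad; bow closed again (under 0.05 rad); cotter released and at rest (value of joint pin below 0.003 m and value of joint bow below 0.05 rad and horizontal distance between cotter_seat and hole below 0.005 m and z of cotter_seat in the frame of hole between -0.006 and 0.006 m and angle between the z axis of cotter and the z axis of bracket, either way round below 0.3 rad and angle between the y axis of cotter and the y axis of bracket, either way round below 0.4 rad and linear speed of cotter below 0.02 m/s); the robot touches nothing.
It fails at once if the cotter is pressed on the pin or bracket with more than 25 N (contact force between cotter and bracket above 25 N).
It fails at once if the robot presses on the pin or bracket with more than 25 N (contact force between any of the fingers, the arm and bracket above 25 N).
It fails at once if the small cotter is moved from its place (more than 15 mm) (distance of small_cotter from where it was at the start of the episode above 0.015 m).
It fails at once if a bystander is moved more than 30 mm (distance of any of tumbler, tape, driver, jar, scraper, offcut from where it was at the start of the episode above 0.03 m).
It also fails if it takes over 72 s, if anything falls off the work surface, if the arm or the gripper's body presses on something with over 40 N, if the wrist force passes 120 N, or if a joint passes its speed limit or range.

## Robot

A 6-joint arm with a two-finger parallel gripper is mounted at the origin on the work surface. World frame = base frame: x ahead of the robot, y to its left, z up, the work surface at z = 0. Lengths are in mm, angles in rad, forces in N, time in s.
With the tool pointing down it reaches from about 350 to 925 mm from the base axis. Payload 6.4 kg.
Tool frame: the origin (TCP) lies midway between the tips of the shut fingers; the grasp point (between the pads) lies r.grasp_offset behind it (r.grasp_offset is the distance from the TCP to the grasp point, in mm); z points along the fingers, y is the line along which they close (so a half turn about z gives the same grasp; the last joint's range is limited). The gripper opens to 94 mm and grips with 3 to 60 N. Pads are 16 mm wide; open, the fingers measure 119 mm over their backs; the gripper's body (75 mm by 177 mm) begins 78 mm behind the grasp point.
Start: joints at [0.977, 0.245, 1.558, -0, 1.339, -0.174], TCP at [264.924, 593.573, 205.455] pointing down, gripper open.
Joint ranges: [-3.13, 3.13], [-1.02, 2.26], [0.13, 2.54], [-0.95, 4.09], [0.21, 2.88], [-2.74, 2.74]. Speed limits (rad/s): [2.57, 2.57, 3.14, 3.14, 3.14, 3.14].

## Interface

Orientations are given as a unit quaternion [x, y, z, w].
In Python, from cell import r, imaging gives the robot as it stands. The module is installed in compiled form; this text tells all that it offers.
- The arm moves only by the tool play_rows, never from a script. Its argument "motion" is one flat list of numbers, 7 for each row, row after row: the opening, from -1 (shut) to 1 (fully open), then the shift along the tool's x, y, z in m, then the turn, a rotation vector about the tool's x, y, z in degrees. A call has 1 to 20 rows; each row is the pose to reach, as a shift and turn from the pose commanded when the call began, along the tool's axes at that moment; what a row does not reach only later rows make up. A row lasts 1/10 s, in which the tool goes at most 50 mm and 8.59 degrees, less where a joint would pass 70% of its speed; a pose out of reach is approached as far as the arm can. A call with a gripper value outside its range is refused whole. The fingers move at their own pace and stop on an object; "newtons" is the grip in N (left out, the last holds). Time passes only in rows, so rows that repeat a pose let the fingers close. It gives the time, the measured TCP pose, the force, the opening and the grip force at its end, in the units of the state.
- r.observe(): the state, without advancing time (a new reading comes with each control period).
- imaging.read_camera(name): name is "side" or "top"; returns the picture (384x512x3 uint8, red, green, blue); there is no depth.
- imaging.calibration(name): a dict with "mtx" (3x3 intrinsics, pixels), "dist_coeffs" ([k1, k2, p1, p2, k3] as OpenCV has them; the pictures are not rectified), "R" (3x3) and "t" (3): a world point X has camera coordinates R X + t. Camera axes: x right, y down, z forward; pixel columns grow to the right and rows downward; lengths in mm; the calibration is good to about 2 mm. A picture is of the moment at which its call begins. calibration takes no time and is no camera call.
- r.sign_off(): hands the job in; it is judged then, once.
The state is a dict: "t": time; "joint_pos": joint angles; "qvel": joint speeds; "effort": joint torques, N m; "eef_pos": TCP position; "tool_rot": TCP orientation; "contact_force": force on the tool from outside, world axes, zero at the start; "ft_torque": the same for the moment, N m; "grip_width": finger opening in mm; "gripper_force": force on a finger pad.
Only numpy, scipy, OpenCV 4.12 (cv2) and the standard library are available. Lean on these libraries where they do the work, as an engineer would, in place of code of your own. Each camera call takes 0.05 s, during which the arm holds its last target. There are 200 camera calls.

## Working session

There is one attempt and no reset: what is moved stays moved. The work goes in short steps, Python scripts to look and compute and a tool call to move; the robot and the scene stay as the last step left them, time stands still between calls to the robot, and variables do not carry over. Pictures are saved under pics/ and viewed, at most 10 in all, crops included, and the job is handed in when it is done.

Besides the shell and the picture viewer there is one more tool, called after "Request:" by a JSON object that holds its "name" and its "arguments", one argument or row to a line. play_rows: Moves the arm, as the interface text tells. Its arguments: {"type":"object","properties":{"motion":{"type":"array","items":{"type":"number"}},"newtons":{"type":"number"}},"required":["motion"]}

```bash
mkdir -p pics
cat > h.py <<'E'
import numpy as np, cv2
from cell import r, imaging
from scipy.spatial.transform import Rotation as Ro
def cal(n):
    c=imaging.calibration(n); return np.array(c["mtx"],float),np.array(c["dist_coeffs"],float),np.array(c["R"],float),np.array(c["t"],float).ravel()
def ray(n,uv):
    K,d,R,t=cal(n); p=cv2.undistortPoints(np.array([[uv]],float),K,d)[0,0]
    v=R.T@np.array([p[0],p[1],1]); return -R.T@t, v/np.linalg.norm(v)
def plane(n,uv,z):
    o,v=ray(n,uv); return o+v*(z-o[2])/v[2]
def tri(a,b):
    (o1,v1),(o2,v2)=ray("side",a),ray("top",b)
    s=np.linalg.lstsq(np.c_[v1,-v2],o2-o1,rcond=None)[0]
    p,q=o1+s[0]*v1,o2+s[1]*v2; return (p+q)/2,np.linalg.norm(p-q)
def proj(n,X):
    K,d,R,t=cal(n); return cv2.projectPoints(np.array(X,float).reshape(-1,3),cv2.Rodrigues(R)[0],t,K,d)[0][:,0]
def snap(n,f):
    im=cv2.cvtColor(imaging.read_camera(n),cv2.COLOR_RGB2BGR); cv2.imwrite("pics/raw_"+f,im); return im
E
python3 - <<'E'
from h import *
s=r.observe(); print(s, r.grasp_offset)
a=snap("side","s0.png"); b=snap("top","t0.png")
for n,i in(("side",a),("top",b)):
    cv2.imwrite(f"pics/{n}0.png",cv2.resize(i,(800,600),interpolation=cv2.INTER_CUBIC)); K,d,R,t=cal(n); print(n,K[0,0],-R.T@t,R[2])
E
```

```text
{'t': 0.0, 'joint_pos': array([ 9.76885793e-01,  2.45788077e-01,  1.55901023e+00, -7.91152666e-06,
        1.33867148e+00, -1.74100215e-01]), 'qvel': array([-6.19852721e-04,  4.62054839e-04, -3.42196074e-04, -3.07661674e-05,
        5.53000668e-04, -1.42011055e-03]), 'effort': array([ 1.14288581e-03, -4.15845072e+01, -3.14600658e+01,  6.85762195e-02,
        3.32967821e-02, -1.49275761e-04]), 'eef_pos': array([264.59005953, 593.05840175, 204.3640157 ]), 'tool_rot': array([ 2.08366156e-01,  9.78050440e-01, -8.71655355e-04, -3.48053888e-04]), 'contact_force': array([-0.16638661,  0.39159497,  0.48896116]), 'ft_torque': array([-0.0022903 , -0.00044322,  0.03217934]), 'gripper_force': 0.0, 'grip_width': 94.12697552670475} 18.8
side 353.82116303108995 [ -69.89079298 -577.46939512  582.02777154] [ 0.61331536  0.62456895 -0.48348516]
top 441.6191775043793 [ 388.43740796   39.46189115 1287.26976119] [ 0.12274109  0.00371614 -0.99243177]
```

View pics/side0.png

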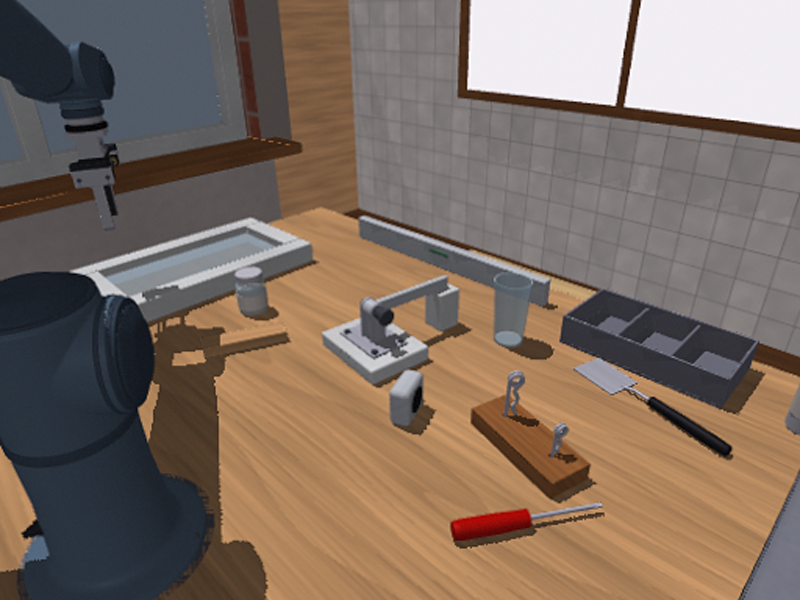

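View pics/top0.png

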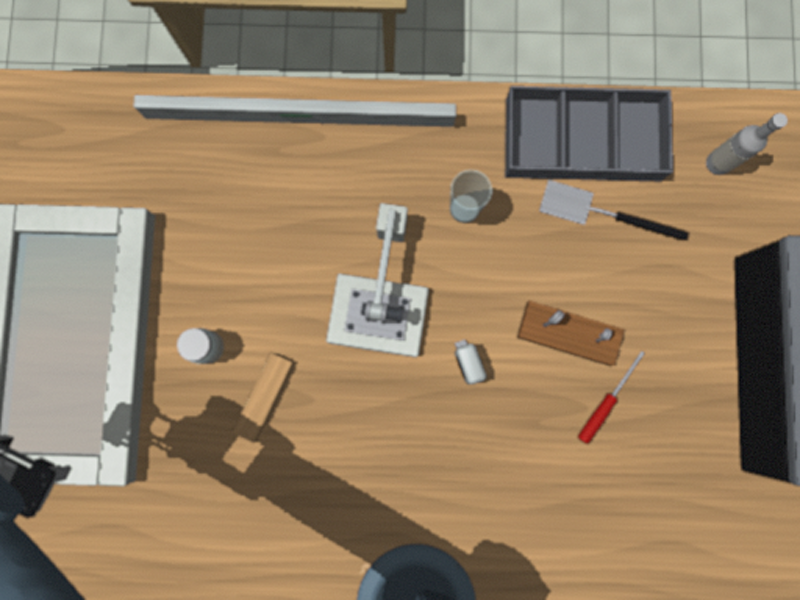

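The side view shows the bracket, with the pin's dark head at (383,315), pulled out towards -y. The large cotter is at (513,390) and the small one at (560,437). In the top view (+x up, +y left) the bracket is at (378,315) and the stand at (572,332), with the large cotter in its left (+y) hole at (556,318).

Run:
```python
from h import *
a=cv2.imread("pics/raw_s0.png"); b=cv2.imread("pics/raw_t0.png")
# crops of 80x60 px, x5 -> 400x300
cr=[(b,205,165),(b,328,185),(a,200,180),(a,300,232)]
t=[]
for im,x,y in cr:
    w,h=(80,60)
    c=cv2.resize(im[y:y+h,x:x+w],(400,300),interpolation=cv2.INTER_CUBIC)
    for k in range(0,80,20): cv2.putText(c,str(x+k),(k*5,8),0,.3,(0,0,255)); cv2.line(c,(k*5,8),(k*5,14),(0,0,255))
    for k in range(0,60,20): cv2.putText(c,str(y+k),(0,k*5+4),0,.3,(255,0,0))
    t.append(c)
cv2.imwrite("pics/m1.png",np.vstack([np.hstack(t[:2]),np.hstack(t[2:])]))
# rail & stand footprints by mask in top view
hsv=cv2.cvtColor(b,cv2.COLOR_BGR2HSV)
m=((hsv[...,1]<45)&(hsv[...,2]>170)).astype(np.uint8)
m[:170]=0;m[240:]=0;m[:,:195]=0;m[:,285:]=0
def rect(m,z):
    c=max(cv2.findContours(m,0,2)[0],key=cv2.contourArea)
    (cx,cy),_,_=R0=cv2.minAreaRect(c); P=np.array([plane("top",p,z) for p in cv2.boxPoints(R0)])
    print("pix",cx,cy,"ctr",P.mean(0),"sides",[(np.linalg.norm(P[i]-P[i-1]),np.degrees(np.arctan2(*(P[i]-P[i-1])[1::-1]))) for i in range(4)])
rect(m,30)
m=((hsv[...,1]>130)&(hsv[...,2]<150)&(hsv[...,0]<20)).astype(np.uint8); m[:185]=0;m[240:]=0;m[:,:325]=0;m[:,405:]=0
m=cv2.morphologyEx(m,cv2.MORPH_CLOSE,np.ones((5,5)));rect(m,30)
```

```text
pix 241.51409912109375 196.4113311767578 ctr [529.93759215  82.72733271  30.        ] sides [(np.float64(167.03520916063732), np.float64(82.58929806411166)), (np.float64(154.56093801205776), np.float64(-6.695141058600243)), (np.float64(169.53065019816944), np.float64(-97.54635077746276)), (np.float64(154.148552325822), np.float64(172.37939532092776))]
pix 365.1254577636719 212.9792938232422 ctr [ 491.9516441  -270.85448577   30.        ] sides [(np.float64(182.38704420637703), np.float64(74.29049901099884)), (np.float64(70.88676655614519), np.float64(-16.65477072900019)), (np.float64(183.56859747655042), np.float64(-105.83547924330175)), (np.float64(70.51269002034763), np.float64(162.38018154824442))]
```

View pics/m1.png

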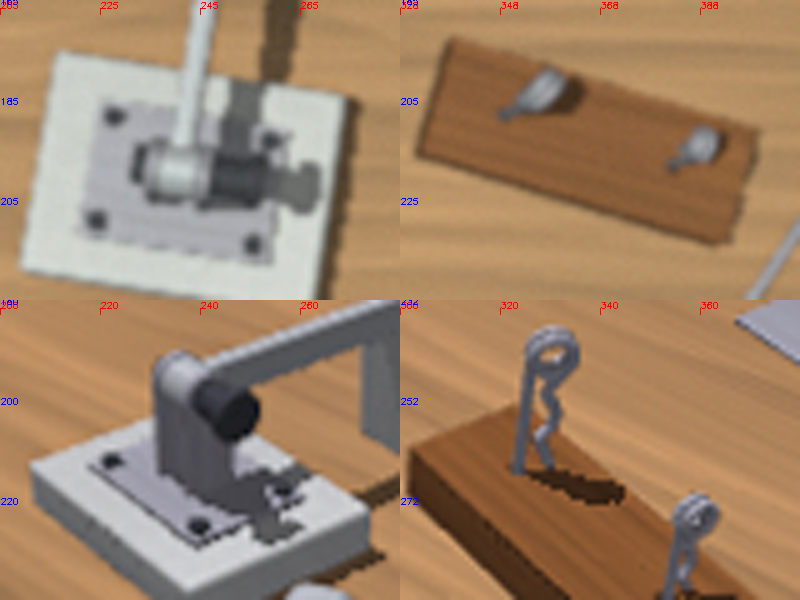

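The crops show the pin head's outer face at about side (248,202) and top (258.4,201.4). The large cotter's leg enters the stand at side (323.2,266), and its bow tip is at about (329.2,265).

Run:
```python
from h import *
np.set_printoptions(precision=1,suppress=True)
P=[plane("top",p,30) for p in [(217.5,175.6),(274.5,184.8),(209.3,219.3)]]
print("rail TL,TR,BL",*P, "len y",np.linalg.norm(P[1]-P[0]),"ang y axis",np.degrees(np.arctan2(*(P[0]-P[1])[1::-1])), "x",np.linalg.norm(P[2]-P[0]),np.degrees(np.arctan2(*(P[0]-P[2])[1::-1])),"ctr",(P[1]+P[2])/2)
print("head tri",tri((248,202.2),(258.4,201.4)), plane("top",(258.4,200.6),95),plane("side",(248,202.2),95))
print("pin free end top",plane("top",(231.5,198),95))
# stay: middle line at z~107 top; points bottom/top
print("stay",plane("top",(241.5,192),107),plane("top",(249.5,146),107))
L,B=plane("side",(323.2,266),30),plane("side",(329.2,265.2),30);print("leg,bow",L,B,np.degrees(np.arctan2(*(B-L)[1::-1])),np.linalg.norm(B-L))
print("leg top cam",plane("top",(349,208),30))
print("coil tri",tri((330,242.6),(358,202)),"small",tri((359.2,275.2),(388.6,213.4)))
c,s=np.cos(np.radians(-16)),np.sin(np.radians(-16))
print("hole from stand", np.array([492-50*s,-270.8+50*c]))
print("tape,tumbler,offcut",plane("top",(302,232),65),plane("top",(300,125),130),plane("top",(171,253),22))
s=r.observe();print(Ro.from_quat(s['tool_rot']).as_matrix())
```

```text
rail TL,TR,BL [587.7 153.8  30. ] [565.6 -11.   30. ] [461.2 172.3  30. ] len y 166.27860963361329 ang y axis 82.34898889862728 x 127.8252405632003 -8.307183840904182 ctr [513.4  80.6  30. ]
head tri (array([507.8,  35.4, 100.9]), np.float64(3.6419742987012116)) [511.9  34.3  95. ] [513.3  43.9  95. ]
pin free end top [517.  107.5  95. ]
stay [532.7  80.5 107. ] [659.6  62.7 107. ]
leg,bow [ 501.6 -223.    30. ] [ 513.8 -231.7   30. ] -35.145604694794656 14.983488505015721
leg top cam [ 504.7 -225.1   30. ]
coil tri (array([ 512.8, -232.1,   97.9]), np.float64(7.751541779659434)) small (array([ 487.9, -323.9,   71.8]), np.float64(3.588447658069507))
hole from stand [ 505.8 -222.7]
tape,tumbler,offcut [431.4 -88.4  65. ] [715.8 -71.9 130. ] [363.1 277.8  22. ]
[[-0.9  0.4 -0. ]
 [ 0.4  0.9 -0. ]
 [ 0.  -0.  -1. ]]
```

Request:
{"name": "play_rows", "arguments": {
  "motion": [-1,-0.46,-0.448,0,0,0,-16,-1,-0.46,-0.448,0,0,0,-16,-1,-0.46,-0.448,0,0,0,-16,-1,-0.46,-0.448,0,0,0,-16,-1,-0.46,-0.448,0,0,0,-16,-1,-0.46,-0.448,0,0,0,-16,-1,-0.46,-0.448,0,0,0,-16,-1,-0.46,-0.448,0,0,0,-16,-1,-0.46,-0.448,0,0,0,-16,-1,-0.46,-0.448,0,0,0,-16,-1,-0.46,-0.448,0,0,0,-16,-1,-0.46,-0.448,0,0,0,-16,-1,-0.46,-0.448,0,0,0,-16,-1,-0.46,-0.448,0,0,0,-16,-1,-0.46,-0.448,0,0,0,-16,-1,-0.46,-0.448,0,0,0,-16,-1,-0.46,-0.448,0.06,0,0,-16,-1,-0.46,-0.448,0.117,0,0,-16,-1,-0.46,-0.448,0.117,0,0,-16,-1,-0.46,-0.448,0.117,0,0,-16]
}}

```text
t: 2.1
eef_pos: [499.2, -0.9, 85.2]
tool_rot: [0.069, 0.998, 0.001, -0.004]
contact_force: [1.3, -0.6, 0.2]
grip_width: 0.7
gripper_force: 0.0
```

Request:
{"name": "play_rows", "arguments": {
  "motion": [-1,0,0.008,0,0,0,0,-1,0,0.014,0,0,0,0,-1,0,0.018,0,0,0,0,-1,0,0.021,0,0,0,0,-1,0,0.024,0,0,0,0,-1,0,0.027,0,0,0,0,-1,0,0.03,0,0,0,0,-1,0,0.032,0,0,0,0,-1,0,0.034,0,0,0,0,-1,0,0.036,0,0,0,0,-1,0,0.037,0,0,0,0,-1,0,0.038,0,0,0,0,-1,0,0.038,0,0,0,0]
}}

```text
t: 3.4
eef_pos: [507.7, 34.7, 88.5]
tool_rot: [0.07, 0.998, 0.0, -0.0]
contact_force: [-1.3, -2.3, 2.5]
grip_width: 0.4
gripper_force: 1.3
```

Run:
```python
from h import *
a=snap("side","s1.png"); b=snap("top","t1.png")
t=[]
for im,x,y in [(b,205,165),(a,200,165)]:
    c=cv2.resize(im[y:y+75,x:x+75],(400,400),interpolation=cv2.INTER_CUBIC); t.append(c)
cv2.imwrite("pics/m2.png",np.hstack(t))
```

```text
(no output)
```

View pics/m2.png

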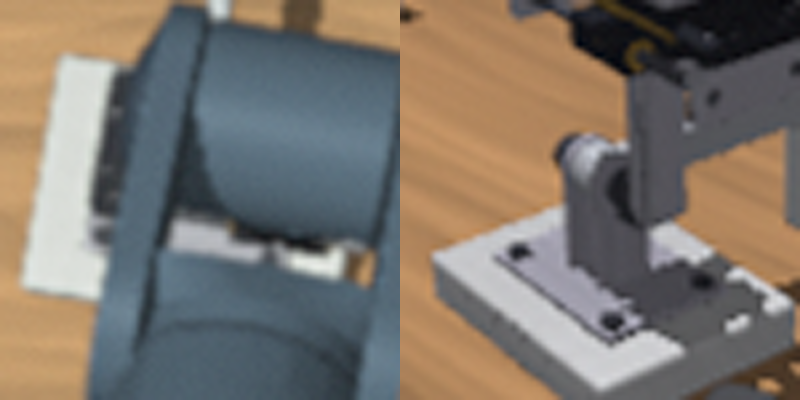

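The finger is against the head, seen at right (625,190), and is pushing with about 2.6 N. I'll continue gently.

Request:
{"name": "play_rows", "arguments": {
  "motion": [-1,0,0.001,0,0,0,0,-1,0,0.002,0,0,0,0,-1,0,0.003,0,0,0,0,-1,0,0.004,0,0,0,0,-1,0,0.005,0,0,0,0,-1,0,0.006,0,0,0,0,-1,0,0.006,0,0,0,0]
}}

```text
t: 4.2
eef_pos: [508.6, 40.8, 88.4]
tool_rot: [0.07, 0.998, 0.0, 0.0]
contact_force: [-1.5, -3.2, 1.3]
grip_width: 0.7
gripper_force: 1.2
```

Request:
{"name": "play_rows", "arguments": {
  "motion": [-1,0,0.0007,0,0,0,0,-1,0,0.0014,0,0,0,0,-1,0,0.002,0,0,0,0]
}}

```text
t: 4.5
eef_pos: [508.8, 42.6, 88.4]
tool_rot: [0.07, 0.998, -0.0, -0.0]
contact_force: [-2.1, -2.9, 2.4]
grip_width: 0.6
gripper_force: 1.5
```

Request:
{"name": "play_rows", "arguments": {
  "motion": [-1,0,0.0007,0,0,0,0,-1,0,0.0014,0,0,0,0,-1,0,0.002,0,0,0,0]
}}

```text
t: 4.8
eef_pos: [509.1, 44.6, 88.4]
tool_rot: [0.07, 0.998, -0.0, -0.0]
contact_force: [-2.0, -3.2, 2.1]
grip_width: 0.4
gripper_force: 1.5
```

Request:
{"name": "play_rows", "arguments": {
  "motion": [-1,0,0.0005,0,0,0,0,-1,0,0.001,0,0,0,0,-1,0,0.001,0,0,0,0]
}}

```text
t: 5.1
eef_pos: [509.2, 45.6, 88.4]
tool_rot: [0.07, 0.998, 0.0, -0.0]
contact_force: [-2.1, -3.0, 1.4]
grip_width: 0.4
gripper_force: 1.3
```

Request:
{"name": "play_rows", "arguments": {
  "motion": [-1,0,0.0005,0,0,0,0,-1,0,0.001,0,0,0,0,-1,0,0.001,0,0,0,0]
}}

```text
t: 5.4
eef_pos: [509.3, 46.6, 88.4]
tool_rot: [0.07, 0.998, 0.0, -0.0]
contact_force: [-2.7, -2.4, 1.4]
grip_width: 0.1
gripper_force: 1.4
```

Request:
{"name": "play_rows", "arguments": {
  "motion": [-1,0,0.0005,0,0,0,0,-1,0,0.001,0,0,0,0,-1,0,0.001,0,0,0,0]
}}

```text
t: 5.7
eef_pos: [509.5, 47.6, 88.4]
tool_rot: [0.07, 0.998, 0.0, -0.0]
contact_force: [-2.6, -2.5, 2.0]
grip_width: 0.3
gripper_force: 1.4
```

Request:
{"name": "play_rows", "arguments": {
  "motion": [-1,0,0.0005,0,0,0,0,-1,0,0.001,0,0,0,0,-1,0,0.001,0,0,0,0]
}}

```text
t: 6.0
eef_pos: [509.5, 47.9, 88.4]
tool_rot: [0.07, 0.998, -0.001, -0.0]
contact_force: [-3.0, -4.8, 2.3]
grip_width: 0.8
gripper_force: 2.8
```

Request:
{"name": "play_rows", "arguments": {
  "motion": [-1,0,0.0005,0,0,0,0,-1,0,0.001,0,0,0,0,-1,0,0.001,0,0,0,0]
}}

```text
t: 6.3
eef_pos: [509.5, 48.0, 88.5]
tool_rot: [0.07, 0.998, -0.002, -0.0]
contact_force: [-3.4, -9.4, 2.2]
grip_width: 0.4
gripper_force: 4.7
```

Force rises from 47.9 mm on, so the pin is home. Next I'll back off and go over the large cotter.

Request:
{"name": "play_rows", "arguments": {
  "motion": [-1,0,-0.03,0,0,0,0,-1,0,-0.03,0,0,0,0,-1,0,-0.03,-0.05,0,0,0,-1,0,-0.03,-0.1,0,0,0,0,-0.01,-0.08,-0.1,0,0,7,0,-0.02,-0.13,-0.1,0,0,15,0,-0.03,-0.18,-0.1,0,0,22,0,-0.035,-0.23,-0.1,0,0,30,0,-0.04,-0.275,-0.1,0,0,30,0,-0.04,-0.275,-0.1,0,0,30,0,-0.04,-0.275,-0.1,0,0,30]
}}

```text
t: 7.4
eef_pos: [511.2, -228.3, 188.2]
tool_rot: [0.327, 0.945, 0.001, 0.0]
contact_force: [0.6, -0.5, -0.0]
grip_width: 46.8
gripper_force: 0.0
```

Run:
```python
from h import *
np.set_printoptions(precision=1,suppress=True)
s=r.observe();p=s['eef_pos'];print(p,s['tool_rot'],s['grip_width'])
a=snap("side","s2.png"); b=snap("top","t2.png")
print(proj("side",p),proj("top",[[517,110,95]]))
t=[]
for im,x,y,n in [(b,205,165,75),(a,295,190,100)]:
    c=cv2.resize(im[y:y+n,x:x+n-25 if n>75 else x+n],(400,400) if n==75 else (400,533),interpolation=cv2.INTER_CUBIC); t.append(cv2.copyMakeBorder(c,0,533-c.shape[0],0,0,0))
cv2.imwrite("pics/m3.png",np.hstack(t))
```

```text
[ 511.2 -228.3  188.2] [0.3 0.9 0.  0. ] 46.827115800874935
[[333.6 208.1]] [[230.6 198. ]]
```

View pics/m3.png

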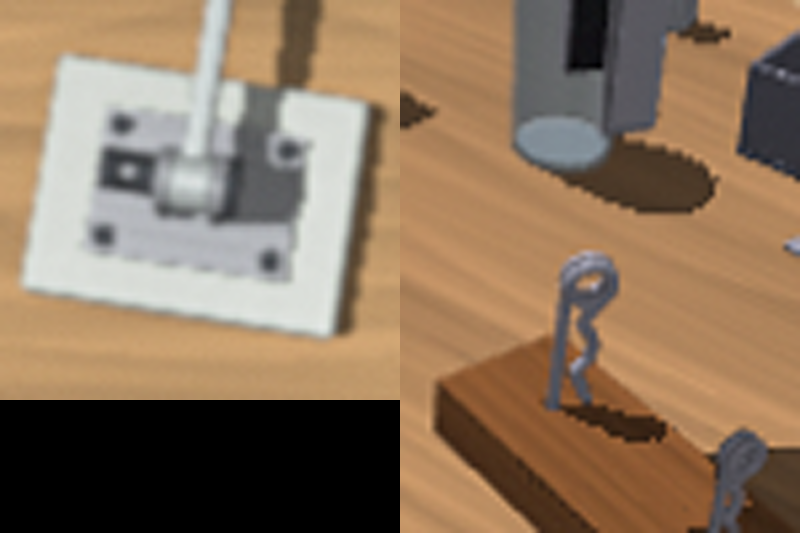

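The crop on the left shows the pin home. Its cross hole is a bright spot at top pixel (229.4,197.1), centred on the pin, so the roll is small. On the right, the cotter's coil is at side (330.6,242.9), its leg foot at (323.7,265.6) and its bow tip at (329.3,265).

Run:
```python
from h import *
np.set_printoptions(precision=1,suppress=True)
b=cv2.cvtColor(cv2.imread("pics/raw_t2.png"),cv2.COLOR_BGR2GRAY).astype(int)
print(b[190:206,222:240])
print("hole",plane("top",(229.4,197.1),95),plane("top",(229.4,197.1),106))
print("coil side z97",plane("side",(330.6,242.9),97)," top",plane("top",(358,202),97))
L,B=plane("side",(323.7,265.6),30),plane("side",(329.3,265),30);print(L,B,np.degrees(np.arctan2(*(B-L)[1::-1])))
print(proj("side",[[511.5,-230,97]]))
a=cv2.imread("pics/raw_s2.png"); print(cv2.cvtColor(a,cv2.COLOR_BGR2GRAY)[262:270,318:336])
```

```text
[[218 209 197 182 166 147 155 173 186 185 185 185 183 183 184 183 183 188]
 [216 210 193 183 176 177 180 188 191 189 190 189 186 181 179 179 183 196]
 [216 197 159 133 135 147 158 169 179 179 181 182 175 160 147 149 162 193]
 [211 180 119  80  80  91  99 109 122 128 135 144 146 136 124 124 145 182]
 [212 172 107  66  58  57  60  62  66  73  79  96 118 134 128 129 147 166]
 [206 162 100  71  66  73  91  90  73  65  60  77 121 150 147 145 165 169]
 [199 149  93  72  73 106 146 150 113  79  73  91 137 168 162 170 184 187]
 [202 147  92  70  72 109 154 154 114  83  80 102 147 178 178 189 206 206]
 [197 142  83  63  60  77 107 110  88  74  76 112 154 175 180 200 218 218]
 [186 134  85  70  61  53  58  62  62  65  74 113 154 166 173 199 213 215]
 [195 162 138 129 113 101  92  86  79  72  75 107 145 153 160 188 195 195]
 [196 183 178 174 172 169 164 155 140 128 114 117 137 138 147 173 178 179]
 [194 186 187 187 187 189 187 186 180 177 168 152 133 123 130 153 163 165]
 [195 185 184 185 184 185 186 185 185 187 183 159 115  97 103 123 136 139]
 [196 188 186 184 185 182 185 182 183 182 181 162 
[... 193 characters left out ...]
.5 -235.3   97. ]
[ 503.6 -223.    30. ] [ 514.6 -231.4   30. ] -37.255254685089454
[[330.6 242.5]]
[[ 98  95  95  97  96  84  82  85  96  83  81  82  78  92  96 100 103 101]
 [102  99  95  95 100  84  82  97  94  94  80  82  83  92  92  95 101 103]
 [103 101  99  91  89  82  80 100 100  98  82  83  85  97  93  92  93  99]
 [ 98 102 102  80  76  80  73  97 103 105 100  68  58 100 101  96  92  94]
 [ 96  97 102 100  81  81  67  51  51  52  53  44  40  51  51  47  98  96]
 [ 98  96  96 103 102 101  96  94  45  37  42  43  44  39  40  42  50  46]
 [103  97  96  95 101 102 101  99  92  96  47  40  41  41  41  43  43  43]
 [101 102  99  96  95 100 103 102  99  98  95 100  48  38  40  39  40  45]]
```

Request:
{"name": "play_rows", "arguments": {
  "motion": [0,-0.002,-0.002,0.04,0,0,0,0,-0.002,-0.002,0.08,0,0,0,0,-0.002,-0.002,0.104,0,0,0,0,-0.002,-0.002,0.104,0,0,0,-1,-0.002,-0.002,0.104,0,0,0,-1,-0.002,-0.002,0.104,0,0,0,-1,-0.002,-0.002,0.104,0,0,0,-1,-0.002,-0.002,0.104,0,0,0,-1,-0.002,-0.002,0.104,0,0,0,-1,-0.002,-0.002,0.104,0,0,0],
  "newtons": 40
}}

```text
t: 8.5
eef_pos: [512.2, -231.2, 85.4]
tool_rot: [0.326, 0.945, 0.001, 0.001]
contact_force: [2.2, 2.0, 3.6]
grip_width: 11.9
gripper_force: 39.8
```

Request:
{"name": "play_rows", "arguments": {
  "motion": [-1,0,0,-0.02,0,0,0,-1,0,0,-0.06,0,0,0,-1,0,0,-0.1,0,0,0,-1,0,0,-0.12,0,0,0,-1,0.025,0.035,-0.12,0,0,-4,-1,0.05,0.07,-0.12,0,0,-8,-1,0.075,0.105,-0.12,0,0,-12,-1,0.1,0.142,-0.12,0,0,-16,-1,0.125,0.178,-0.12,0,0,-20,-1,0.15,0.213,-0.12,0,0,-24,-1,0.175,0.25,-0.12,0,0,-28,-1,0.199,0.283,-0.12,0,0,-30,-1,0.199,0.283,-0.12,0,0,-30,-1,0.199,0.283,-0.12,0,0,-30,-1,0.199,0.283,-0.12,0,0,-30]
}}

```text
t: 10.0
eef_pos: [528.9, 113.4, 204.2]
tool_rot: [0.071, 0.997, -0.0, -0.0]
contact_force: [0.3, -0.2, -1.2]
grip_width: 11.6
gripper_force: 40.0
```

Run:
```python
from h import *
np.set_printoptions(precision=1,suppress=True)
s=r.observe();p=s['eef_pos'];print(p,s['tool_rot'],s['grip_width'])
a=snap("side","s3.png"); b=snap("top","t3.png")
M=Ro.from_quat(s['tool_rot']).as_matrix()
tip=p+M@np.array([9.5,0,84-12]); print("tip exp",tip,proj("side",tip),"hole",proj("side",[[521,116,106],[521,116,95]]))
q=proj("side",tip)[0].astype(int); x,y=q[0]-40,q[1]-40; print(x,y)
c=cv2.resize(a[y:y+60,x:x+80],(800,600),interpolation=cv2.INTER_CUBIC)
cv2.imwrite("pics/m4.png",c)
```

```text
[528.9 113.4 204.2] [ 0.1  1.  -0.  -0. ] 11.558838644903204
tip exp [519.4 114.7 132.2] [[232.  181.7]] hole [[232.6 189.5]
 [232.7 192.8]]
192 141
```

View pics/m4.png

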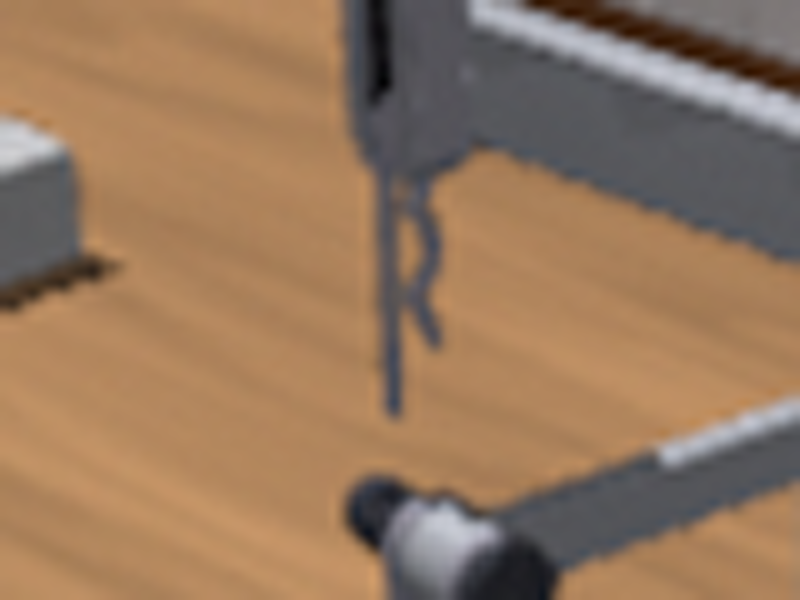

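The tip of the leg is at side pixel (230.9,182.0) and it hangs nearly vertical. The pin's free end shows dark at about crop (372,510). I'll check the numbers relative to each other.

Run:
```python
from h import *
np.set_printoptions(precision=1,suppress=True)
s=r.observe();p=s['eef_pos'];M=Ro.from_quat(s['tool_rot']).as_matrix()
f=lambda q:((proj("side",q)-[192,141])*10+4.5)
tip=p+M@np.array([9.5,0,72]); print("leg exp crop: tip, +60",f([tip,tip+[0,0,60]]))
B=Ro.from_euler('z',-8,degrees=True).as_matrix(); O=np.array([516.4,83,0])
th=np.linspace(0,2*np.pi,60)
ring=lambda y,rr:f(np.array([O+B@np.array([rr*np.cos(t),y,95+rr*np.sin(t)]) for t in th]))
for y,rr,n in((47,11,"end"),(17,16,"cheek"),(-25,16,"head")):
    q=ring(y,rr); print(n,"x",q[:,0].min(),q[:,0].max(),"y",q[:,1].min(),q[:,1].max())
print("hole mouth",f([O+B@np.array([0,33,106])]))
a=cv2.cvtColor(cv2.imread("pics/raw_s3.png"),cv2.COLOR_BGR2GRAY); print(a[185:201,224:252])
# leg columns
for row in (165,170,175,178,180,182,183): print(row,a[row,226:236])
```

```text
leg exp crop: tip, +60 [[405.9 411. ]
 [395.7 217.4]]
end x 354.57744975656493 417.06723082943665 y 470.3838042820315 539.975355527059
cheek x 397.18253449881996 489.0197379829841 y 491.67327235062726 594.659924518066
head x 481.1590345109529 574.3024249722522 y 546.4924448357972 652.0259117644075
hole mouth [[410.8 489.5]]
[[142 142 141 140 139 138 137 137 137 139 139 140 141 142 142 142 140 140
  141 141 142 141 138 137 135 133 135 138]
 [141 140 142 142 142 142 140 138 136 135 135 136 136 136 138 140 142 141
  140 140 141 142 142 141 141 140 137 137]
 [142 142 142 144 144 144 144 143 140 138 138 135 135 133 132 135 138 136
  138 138 140 141 141 145 145 145 147 131]
 [141 141 143 137 119 106 108 115 136 143 141 139 136 134 133 132 132 133
  134 135 135 137 140 143 129 123 116  97]
 [142 143 136 107  79  64  58  60  93 120 139 135 127 137 139 134 133 133
  133 132 134 123 119 110  93  87  80  78]
 [143 144 117  72  57  49  35  34  55  89 100  92  87 100 123 137 140 137
  137 124 111  93  87  79  75  83  83  84]
 [143 146 100  51  52  47  50  53 104 144 122 106 142 110  82 110 120 11
[... 720 characters left out ...]
7  37  57  78  93 118 133]
 [153 155 157 157 158 161 116  74  87 105 118 129 133 115  77  54  44  32
   28  33  30  28  29  48 111 133 141 145]
 [150 151 153 154 156 161 124  80  75  82  97 109 118  88  54  46  33  30
   30  30  31  29  28  63 127 146 144 144]
 [151 150 149 149 151 154 124  84  74  73  79  89  99  73  45  35  30  30
   32  33  29  30  26  87 132 143 139 142]]
165 [138 140 142 117  87  95 134 128  92  75]
170 [133 136 139 116  88  87  91  85  89 133]
175 [138 139 143 129  96  77 127 146 124  96]
178 [142 140 141 134 102  74 119 140 139 141]
180 [144 143 143 145 111  73 123 140 137 134]
182 [144 146 146 148 127  98 126 143 142 141]
183 [138 139 142 144 144 136 139 144 141 142]
```

Request:
{"name": "play_rows", "arguments": {
  "motion": [-1,-0.0014,0.0012,0.01,0,0,0,-1,-0.0014,0.0012,0.018,0,0,0,-1,-0.0014,0.0012,0.023,0,0,0,-1,-0.0014,0.0012,0.023,0,0,0,-1,-0.0014,0.0012,0.023,0,0,0]
}}

```text
t: 10.6
eef_pos: [530.4, 115.2, 181.2]
tool_rot: [0.07, 0.998, -0.0, -0.0]
contact_force: [-0.2, -0.1, -0.7]
grip_width: 11.5
gripper_force: 40.0
```

Request:
{"name": "play_rows", "arguments": {
  "motion": [-1,0,0,0.0006,0,0,0,-1,0,0,0.0012,0,0,0,-1,0,0,0.0018,0,0,0,-1,0,0,0.0018,0,0,0]
}}

```text
t: 11.0
eef_pos: [530.6, 115.3, 179.7]
tool_rot: [0.07, 0.998, 0.0, 0.0]
contact_force: [-0.1, -0.5, -0.8]
grip_width: 11.5
gripper_force: 40.0
```

Request:
{"name": "play_rows", "arguments": {
  "motion": [-1,0,0,0.0005,0,0,0,-1,0,0,0.001,0,0,0,-1,0,0,0.0015,0,0,0,-1,0,0,0.0015,0,0,0]
}}

```text
t: 11.4
eef_pos: [530.6, 115.3, 178.3]
tool_rot: [0.07, 0.998, 0.0, 0.0]
contact_force: [-0.4, 0.7, 0.8]
grip_width: 11.9
gripper_force: 40.0
```

Tip estimate is 106; keep probing.

Request:
{"name": "play_rows", "arguments": {
  "motion": [-1,0,0,0.0005,0,0,0,-1,0,0,0.001,0,0,0,-1,0,0,0.001,0,0,0]
}}

```text
t: 11.7
eef_pos: [530.8, 115.3, 177.8]
tool_rot: [0.07, 0.998, 0.0, 0.0]
contact_force: [-1.3, -0.2, 4.2]
grip_width: 11.4
gripper_force: 40.0
```

Request:
{"name": "play_rows", "arguments": {
  "motion": [-1,0,0,0.0005,0,0,0,-1,0,0,0.001,0,0,0,-1,0,0,0.001,0,0,0]
}}

```text
t: 12.0
eef_pos: [531.1, 115.3, 177.4]
tool_rot: [0.07, 0.998, 0.0, 0.001]
contact_force: [-1.9, 0.1, 6.9]
grip_width: 11.7
gripper_force: 40.0
```

Request:
{"name": "play_rows", "arguments": {
  "motion": [-1,0,0,0.0005,0,0,0,-1,0,0,0.001,0,0,0,-1,0,0,0.001,0,0,0]
}}

```text
t: 12.3
eef_pos: [531.8, 115.2, 177.0]
tool_rot: [0.07, 0.998, 0.0, 0.002]
contact_force: [-1.0, -0.4, 7.9]
grip_width: 11.3
gripper_force: 40.0
```

Request:
{"name": "play_rows", "arguments": {
  "motion": [-1,0,0,-0.001,0,0,0,-1,0,0.0005,-0.001,0,0,0,-1,0,0.001,-0.001,0,0,0,-1,0,0.001,-0.001,0,0,0]
}}

```text
t: 12.7
eef_pos: [531.6, 115.7, 177.2]
tool_rot: [0.07, 0.998, -0.001, 0.001]
contact_force: [-0.7, -2.0, 6.7]
grip_width: 11.8
gripper_force: 40.0
```

Request:
{"name": "play_rows", "arguments": {
  "motion": [-1,0,0.0005,0,0,0,0,-1,0,0.001,0,0,0,0,-1,0,0.001,0,0,0,0]
}}

```text
t: 13.0
eef_pos: [531.6, 116.2, 177.1]
tool_rot: [0.07, 0.998, -0.001, 0.001]
contact_force: [0.5, -3.6, 5.9]
grip_width: 11.8
gripper_force: 40.0
```

Request:
{"name": "play_rows", "arguments": {
  "motion": [-1,-0.0005,0,0,0,0,0,-1,-0.001,0,0,0,0,0,-1,-0.001,0,0,0,0,0]
}}

```text
t: 13.3
eef_pos: [532.3, 116.1, 177.0]
tool_rot: [0.07, 0.998, -0.001, 0.001]
contact_force: [-1.3, -3.3, 6.4]
grip_width: 11.5
gripper_force: 40.0
```

Request:
{"name": "play_rows", "arguments": {
  "motion": [-1,0,-0.0005,0,0,0,0,-1,0,-0.001,0,0,0,0,-1,0,-0.001,0,0,0,0]
}}

```text
t: 13.6
eef_pos: [532.2, 115.6, 177.1]
tool_rot: [0.07, 0.998, -0.001, 0.001]
contact_force: [-1.7, -1.0, 6.2]
grip_width: 11.7
gripper_force: 40.0
```

Run:
```python
from h import *
a=snap("side","s4.png")
x,y=207,150
c=cv2.resize(a[y:y+60,x:x+50],(500,600),interpolation=cv2.INTER_CUBIC)
cv2.imwrite("pics/m5.png",c)
```

```text
(no output)
```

View pics/m5.png

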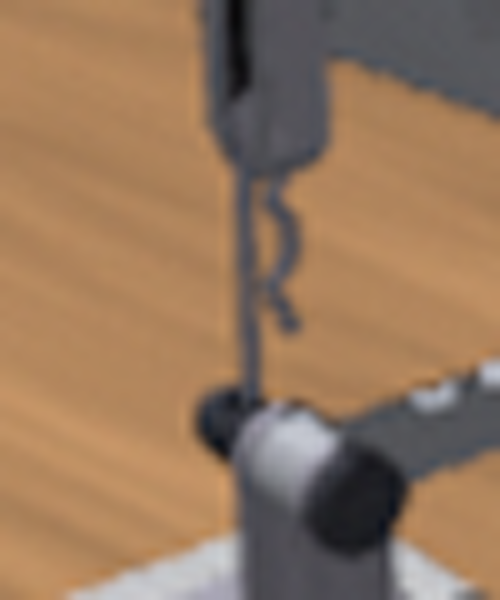

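The leg stands at crop x≈252, on the pin, and its tip is at y≈398. Across the image it lines up with the expected mouth, so any remaining error is along the camera's depth. I'll check the pixel rows.

Run:
```python
from h import *
a=cv2.cvtColor(cv2.imread("pics/raw_s4.png"),cv2.COLOR_BGR2GRAY); b=cv2.cvtColor(cv2.imread("pics/raw_s2.png"),cv2.COLOR_BGR2GRAY)
print(a[183:197,224:240]);print(b[183:197,224:240])
s=r.observe();p=s['eef_pos'];M=Ro.from_quat(s['tool_rot']).as_matrix()
tip=p+M@np.array([9.5,0,72]);print(tip,s['tool_rot'],proj("side",[tip,tip+[2,2,0],tip+[2,-2,0],tip+[0,0,2]]))
```

```text
[[140 139 139 138 141 146 122  89  83 130 136 114 117 135 141 140]
 [141 141 138 136 137 139 125  96  83 129 147 141 141 142 140 140]
 [142 142 141 140 139 138 128  99  82 126 142 142 142 143 142 141]
 [141 142 141 142 141 142 128  97  81 123 138 137 135 137 138 141]
 [142 140 143 142 144 146 132  97  83 125 137 136 134 132 133 135]
 [141 142 142 135 125 112  96  84  77 126 142 138 137 136 133 132]
 [141 143 135 108  85  61  40  72  70 106 135 134 127 135 138 134]
 [142 145 116  73  59  44  31  56  45  80 144 121  84  98 121 137]
 [143 147 100  51  57  52  52  57  99 140 144 120 139 152 115 106]
 [142 147  94  41  48  52  54  98 145 149 167 178 187 189 166 111]
 [141 145 105  47  36  41  56 122 136 149 181 197 198 196 192 172]
 [145 145 136  86  28  26  79 121 129 157 174 181 190 197 194 185]
 [151 148 149 134  91  38  88 104 127 154 162 168 177 184 181 155]
 [155 155 152 152 139 107  96  93 120 141 150 158 166 164 144 103]]
[[140 139 138 138 142 144 146 145 143 144 143 140 140 140 140 139]
 [142 142 138 137 137 138 140 142 143 143 143 144 142 141 141 140]
 [141 143 142 140 139 138 1
[... 301 characters left out ...]
8 134]
 [143 144 116  72  57  50  36  34  55  99 145 159 134 124 128 134]
 [143 147 102  51  55  48  49  53 103 145 144 139 154 160 142 118]
 [142 146  94  38  49  52  56  97 145 149 166 178 186 188 172 155]
 [143 144 104  47  35  41  59 123 136 150 181 197 198 195 190 185]
 [145 145 136  85  30  29  79 121 129 158 174 182 190 198 194 181]
 [151 148 149 135  93  40  88 103 129 154 163 170 176 183 180 152]
 [156 154 152 153 140 108  96  92 120 141 149 159 165 164 145 102]]
[522.83730369 116.84114069 105.04292107] [ 7.01344761e-02  9.97537171e-01 -6.02559256e-04  6.20367348e-04] [[232.85119982 189.44414532]
 [232.90424002 188.99239673]
 [233.82384514 189.43006382]
 [232.81933511 188.83413236]]
```

Request:
{"name": "play_rows", "arguments": {
  "motion": [-1,0,0,-0.003,0,0,0,-1,0.0015,0,-0.003,0,0,0,-1,0.0015,0,-0.003,0,0,0,-1,0.0015,0,-0.003,0,0,0]
}}

```text
t: 14.05
eef_pos: [529.7, 116.4, 178.4]
tool_rot: [0.07, 0.998, 0.0, -0.001]
contact_force: [0.1, -0.5, -0.0]
grip_width: 11.4
gripper_force: 40.0
```

Request:
{"name": "play_rows", "arguments": {
  "motion": [-1,0,0,0.0006,0,0,0,-1,0,0,0.0012,0,0,0,-1,0,0,0.0018,0,0,0,-1,0,0,0.0018,0,0,0]
}}

```text
t: 14.45
eef_pos: [530.1, 116.3, 177.2]
tool_rot: [0.07, 0.998, -0.0, -0.0]
contact_force: [0.8, 0.2, -1.7]
grip_width: 11.9
gripper_force: 40.0
```

Request:
{"name": "play_rows", "arguments": {
  "motion": [-1,0,0,0.0005,0,0,0,-1,0,0,0.001,0,0,0,-1,0,0,0.001,0,0,0]
}}

```text
t: 14.75
eef_pos: [530.1, 116.3, 176.3]
tool_rot: [0.07, 0.998, 0.0, -0.0]
contact_force: [-0.3, -0.5, -0.9]
grip_width: 11.8
gripper_force: 40.0
```

Request:
{"name": "play_rows", "arguments": {
  "motion": [-1,0,0,0.0006,0,0,0,-1,0,0,0.0012,0,0,0,-1,0,0,0.0012,0,0,0]
}}

```text
t: 15.05
eef_pos: [530.1, 116.3, 175.0]
tool_rot: [0.07, 0.998, -0.0, -0.0]
contact_force: [0.1, 0.2, -1.2]
grip_width: 11.7
gripper_force: 40.0
```

Request:
{"name": "play_rows", "arguments": {
  "motion": [-1,0,0,0.0006,0,0,0,-1,0,0,0.0012,0,0,0,-1,0,0,0.0012,0,0,0]
}}

```text
t: 15.35
eef_pos: [530.1, 116.3, 173.8]
tool_rot: [0.07, 0.998, 0.0, -0.0]
contact_force: [-0.2, -0.8, -0.8]
grip_width: 11.5
gripper_force: 40.0
```

Request:
{"name": "play_rows", "arguments": {
  "motion": [-1,0,0,0.0006,0,0,0,-1,0,0,0.0012,0,0,0,-1,0,0,0.0012,0,0,0]
}}

```text
t: 15.65
eef_pos: [530.1, 116.3, 172.7]
tool_rot: [0.07, 0.998, 0.0, -0.0]
contact_force: [0.0, -0.1, -1.6]
grip_width: 11.8
gripper_force: 40.0
```

The leg is in the hole with no force on it, so I'll go on down.

Request:
{"name": "play_rows", "arguments": {
  "motion": [-1,0,0,0.001,0,0,0,-1,0,0,0.002,0,0,0,-1,0,0,0.003,0,0,0,-1,0,0,0.004,0,0,0]
}}

```text
t: 16.05
eef_pos: [530.2, 116.3, 168.6]
tool_rot: [0.07, 0.998, -0.0, -0.0]
contact_force: [0.4, -0.2, -1.1]
grip_width: 11.7
gripper_force: 40.0
```

Request:
{"name": "play_rows", "arguments": {
  "motion": [-1,0,0,0.001,0,0,0,-1,0,0,0.002,0,0,0,-1,0,0,0.003,0,0,0,-1,0,0,0.004,0,0,0]
}}

```text
t: 16.45
eef_pos: [530.2, 116.3, 164.7]
tool_rot: [0.07, 0.998, 0.0, -0.0]
contact_force: [0.5, -0.4, -0.8]
grip_width: 11.7
gripper_force: 40.0
```

Request:
{"name": "play_rows", "arguments": {
  "motion": [-1,0,0,0.001,0,0,0,-1,0,0,0.002,0,0,0,-1,0,0,0.003,0,0,0,-1,0,0,0.004,0,0,0]
}}

```text
t: 16.85
eef_pos: [530.2, 116.3, 160.7]
tool_rot: [0.07, 0.998, 0.0, 0.0]
contact_force: [-0.5, 0.7, -0.4]
grip_width: 11.8
gripper_force: 40.0
```

Request:
{"name": "play_rows", "arguments": {
  "motion": [-1,0,0,0.001,0,0,0,-1,0,0,0.002,0,0,0,-1,0,0,0.003,0,0,0,-1,0,0,0.004,0,0,0]
}}

```text
t: 17.25
eef_pos: [530.2, 116.3, 156.7]
tool_rot: [0.07, 0.998, 0.0, 0.0]
contact_force: [-0.3, 0.3, -0.9]
grip_width: 12.1
gripper_force: 40.0
```

Request:
{"name": "play_rows", "arguments": {
  "motion": [-1,0,0,0.001,0,0,0,-1,0,0,0.002,0,0,0,-1,0,0,0.003,0,0,0,-1,0,0,0.004,0,0,0]
}}

```text
t: 17.65
eef_pos: [530.2, 116.3, 152.7]
tool_rot: [0.07, 0.998, -0.0, -0.0]
contact_force: [-0.1, 0.3, -0.7]
grip_width: 11.9
gripper_force: 40.0
```

Request:
{"name": "play_rows", "arguments": {
  "motion": [-1,0,0,0.001,0,0,0,-1,0,0,0.002,0,0,0,-1,0,0,0.003,0,0,0]
}}

```text
t: 17.95
eef_pos: [530.2, 116.3, 149.7]
tool_rot: [0.07, 0.998, 0.0, -0.0]
contact_force: [0.4, 0.8, -1.3]
grip_width: 11.7
gripper_force: 40.0
```

Run:
```python
from h import *
a=snap("side","s5.png")
x,y=202,165
c=cv2.resize(a[y:y+60,x:x+60],(600,600),interpolation=cv2.INTER_CUBIC)
cv2.imwrite("pics/m6.png",c)
```

```text
(no output)
```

View pics/m6.png

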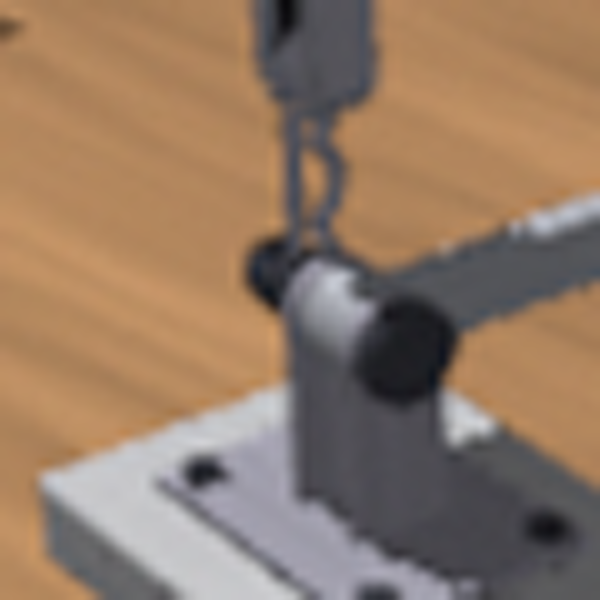

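The leg is down through the pin's cross hole at crop (292,245), and the bow is just about to meet the pin. I'll press on in small steps.

Request:
{"name": "play_rows", "arguments": {
  "motion": [-1,0,0,0.0005,0,0,0,-1,0,0,0.001,0,0,0,-1,0,0,0.0015,0,0,0,-1,0,0,0.002,0,0,0]
}}

```text
t: 18.4
eef_pos: [530.3, 116.3, 147.9]
tool_rot: [0.07, 0.998, 0.0, 0.0]
contact_force: [-1.3, -0.2, 1.5]
grip_width: 11.5
gripper_force: 40.0
```

Request:
{"name": "play_rows", "arguments": {
  "motion": [-1,0,0,0.0005,0,0,0,-1,0,0,0.001,0,0,0,-1,0,0,0.0015,0,0,0,-1,0,0,0.002,0,0,0]
}}

```text
t: 18.8
eef_pos: [530.4, 116.3, 146.1]
tool_rot: [0.07, 0.998, 0.0, 0.0]
contact_force: [0.0, -0.2, 1.7]
grip_width: 11.6
gripper_force: 40.0
```

Request:
{"name": "play_rows", "arguments": {
  "motion": [-1,0,0,0.0005,0,0,0,-1,0,0,0.001,0,0,0,-1,0,0,0.0015,0,0,0]
}}

```text
t: 19.1
eef_pos: [530.6, 116.3, 144.5]
tool_rot: [0.07, 0.998, 0.0, 0.001]
contact_force: [0.2, -0.4, 3.9]
grip_width: 11.7
gripper_force: 40.0
```

Request:
{"name": "play_rows", "arguments": {
  "motion": [-1,0,0,0.0005,0,0,0,-1,0,0,0.001,0,0,0,-1,0,0,0.0015,0,0,0]
}}

```text
t: 19.4
eef_pos: [530.7, 116.2, 143.0]
tool_rot: [0.07, 0.998, -0.0, 0.001]
contact_force: [1.0, 0.1, 3.8]
grip_width: 11.8
gripper_force: 40.0
```

Request:
{"name": "play_rows", "arguments": {
  "motion": [-1,0,0,0.0005,0,0,0,-1,0,0,0.001,0,0,0,-1,0,0,0.0015,0,0,0]
}}

```text
t: 19.7
eef_pos: [530.8, 116.3, 141.7]
tool_rot: [0.07, 0.998, 0.0, 0.001]
contact_force: [2.1, -0.6, 4.8]
grip_width: 11.6
gripper_force: 40.0
```

Request:
{"name": "play_rows", "arguments": {
  "motion": [-1,0,0,0.0005,0,0,0,-1,0,0,0.001,0,0,0,-1,0,0,0.001,0,0,0]
}}

```text
t: 20.0
eef_pos: [530.9, 116.3, 141.1]
tool_rot: [0.07, 0.998, 0.0, 0.001]
contact_force: [2.1, -0.8, 6.3]
grip_width: 11.8
gripper_force: 40.0
```

Request:
{"name": "play_rows", "arguments": {
  "motion": [-1,0,0,0.0005,0,0,0,-1,0,0,0.001,0,0,0,-1,0,0,0.0015,0,0,0]
}}

```text
t: 20.3
eef_pos: [531.0, 116.3, 140.0]
tool_rot: [0.07, 0.998, 0.0, 0.001]
contact_force: [1.6, -0.9, 9.8]
grip_width: 11.7
gripper_force: 40.0
```

Request:
{"name": "play_rows", "arguments": {
  "motion": [-1,0,0,0.0005,0,0,0,-1,0,0,0.001,0,0,0,-1,0,0,0.0015,0,0,0]
}}

```text
t: 20.6
eef_pos: [531.1, 116.4, 139.0]
tool_rot: [0.07, 0.998, 0.0, 0.001]
contact_force: [0.2, -0.3, 9.1]
grip_width: 12.0
gripper_force: 40.0
```

Request:
{"name": "play_rows", "arguments": {
  "motion": [-1,0,0,0.0005,0,0,0,-1,0,0,0.001,0,0,0,-1,0,0,0.001,0,0,0]
}}

```text
t: 20.9
eef_pos: [530.5, 116.3, 136.1]
tool_rot: [0.07, 0.998, -0.0, 0.001]
contact_force: [4.0, -1.0, 0.4]
grip_width: 11.9
gripper_force: 40.0
```

Request:
{"name": "play_rows", "arguments": {
  "motion": [-1,-0.0004,0,0.0005,0,0,0,-1,-0.0006,0,0.001,0,0,0,-1,-0.0006,0,0.0015,0,0,0]
}}

```text
t: 21.2
eef_pos: [530.8, 116.2, 134.9]
tool_rot: [0.07, 0.998, -0.0, -0.0]
contact_force: [1.9, -0.7, 5.4]
grip_width: 11.7
gripper_force: 40.0
```

Request:
{"name": "play_rows", "arguments": {
  "motion": [-1,0,0,0.0005,0,0,0,-1,0,0,0.001,0,0,0,-1,0,0,0.0015,0,0,0,-1,0,0,0.002,0,0,0]
}}

```text
t: 21.6
eef_pos: [530.8, 116.3, 133.0]
tool_rot: [0.07, 0.998, -0.0, -0.0]
contact_force: [1.7, 0.1, 5.1]
grip_width: 11.8
gripper_force: 40.0
```

Request:
{"name": "play_rows", "arguments": {
  "motion": [-1,0,0,0.0005,0,0,0,-1,0,0,0.001,0,0,0,-1,0,0,0.0015,0,0,0,-1,0,0,0.002,0,0,0]
}}

```text
t: 22.0
eef_pos: [530.7, 116.2, 130.6]
tool_rot: [0.07, 0.998, -0.0, -0.0]
contact_force: [2.2, -0.4, 4.3]
grip_width: 11.5
gripper_force: 40.0
```

Request:
{"name": "play_rows", "arguments": {
  "motion": [-1,0,0,0.0005,0,0,0,-1,0,0,0.001,0,0,0,-1,0,0,0.0015,0,0,0,-1,0,0,0.002,0,0,0]
}}

```text
t: 22.4
eef_pos: [530.6, 116.2, 128.5]
tool_rot: [0.07, 0.998, -0.0, -0.0]
contact_force: [1.7, -0.4, 1.1]
grip_width: 11.9
gripper_force: 40.0
```

Request:
{"name": "play_rows", "arguments": {
  "motion": [-1,0,0,0.0005,0,0,0,-1,0,0,0.001,0,0,0,-1,0,0,0.0015,0,0,0,-1,0,0,0.002,0,0,0]
}}

```text
t: 22.8
eef_pos: [530.5, 116.3, 126.4]
tool_rot: [0.07, 0.998, -0.0, -0.0]
contact_force: [3.7, -0.4, -0.5]
grip_width: 11.7
gripper_force: 40.0
```

Request:
{"name": "play_rows", "arguments": {
  "motion": [-1,0,0,0.0005,0,0,0,-1,0,0,0.001,0,0,0,-1,0,0,0.0015,0,0,0,-1,0,0,0.002,0,0,0]
}}

```text
t: 23.2
eef_pos: [530.5, 116.3, 124.5]
tool_rot: [0.07, 0.998, -0.0, -0.0]
contact_force: [2.3, 0.3, -0.6]
grip_width: 11.6
gripper_force: 40.0
```

Request:
{"name": "play_rows", "arguments": {
  "motion": [-1,0,0,0.0005,0,0,0,-1,0,0,0.001,0,0,0,-1,0,0,0.0015,0,0,0,-1,0,0,0.002,0,0,0]
}}

```text
t: 23.6
eef_pos: [530.4, 116.3, 122.5]
tool_rot: [0.07, 0.998, 0.0, -0.0]
contact_force: [1.3, 0.0, -1.8]
grip_width: 11.6
gripper_force: 40.0
```

Request:
{"name": "play_rows", "arguments": {
  "motion": [-1,0,0,0.0005,0,0,0,-1,0,0,0.001,0,0,0,-1,0,0,0.0015,0,0,0,-1,0,0,0.002,0,0,0]
}}

```text
t: 24.0
eef_pos: [530.3, 116.3, 120.5]
tool_rot: [0.07, 0.998, 0.0, -0.001]
contact_force: [0.5, 0.5, -0.8]
grip_width: 11.9
gripper_force: 40.0
```

Request:
{"name": "play_rows", "arguments": {
  "motion": [-1,0,0,0.0005,0,0,0,-1,0,0,0.001,0,0,0,-1,0,0,0.001,0,0,0]
}}

```text
t: 24.3
eef_pos: [530.6, 116.2, 119.6]
tool_rot: [0.07, 0.998, -0.0, -0.0]
contact_force: [-0.3, -0.6, -1.2]
grip_width: 11.9
gripper_force: 40.0
```

The force is back to baseline, so the bow has snapped over. I'll open partly, then take a look.

Request:
{"name": "play_rows", "arguments": {
  "motion": [-0.3,0,0,0,0,0,0,-0.3,0,0,0,0,0,0,-0.3,0,0,0,0,0,0,-0.3,0,0,0,0,0,0,-0.3,0,0,-0.02,0,0,0,-0.3,0,0,-0.06,0,0,0,-0.3,0,0,-0.1,0,0,0,-0.3,0,0,-0.14,0,0,0,-0.3,0,0,-0.14,0,0,0]
}}

```text
t: 25.2
eef_pos: [534.1, 116.3, 266.9]
tool_rot: [0.07, 0.998, 0.0, 0.006]
contact_force: [-0.5, -0.9, 0.9]
grip_width: 32.9
gripper_force: 0.0
```

Run:
```python
from h import *
a=snap("side","s6.png")
x,y=202,155
c=cv2.resize(a[y:y+60,x:x+60],(600,600),interpolation=cv2.INTER_CUBIC)
cv2.imwrite("pics/m7.png",c)
f=lambda q:((proj("side",q)-[x,y])*10+4.5-[11,0]).round()
h=np.array([521,115.7,95]); print("coil,leg tip expected",f([h+[9.4,-1.3,36],h+[0,0,-48],h+[9.4,-1.3,49]]), f([h+[9.4,-1.3,42]]))
```

```text
coil,leg tip expected [[323. 263.]
 [309. 525.]
 [321. 222.]] [[322. 244.]]
```

View pics/m7.png

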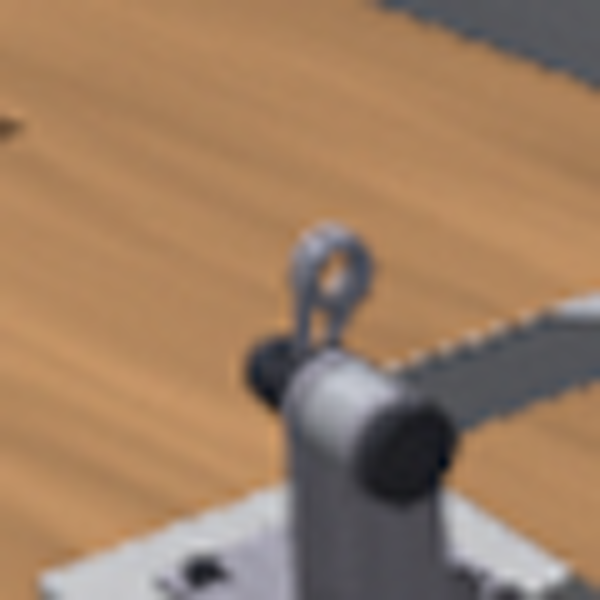

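The cotter is seated with its leg through the pin. The coil is at crop (332,272), within about 3 mm of where it should be, and the bow has closed round the pin. The gripper is clear.

```bash
python3 -c "
from h import *
print(r.sign_off())"
```

```text
the job is handed in; nothing more can be done
None
```

The pin is pushed home, and the larger cotter is through the cross hole with its bow closed on the pin and the gripper clear. I handed the job in at about 25 s; the highest contact force I read was about 10 N, and the hand-in gave no verdict.

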